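# Set the dwell selector to its fifth click and start the tester

## Task

Set the hardness tester's dwell time on its control box: with a fingertip, push the selector's pointer round clockwise from the side, click by click and without taking it between the fingers, until it rests at the fifth of its seven marks, counting the one at the anticlockwise end as the first. Then press the round start button fully down and let it spring back. Press the start button only once the selector is set, leave the square stop button unpressed, and do not shift the loose magnifier, test block and bearing ring on and behind the box.

Things in the scene. Friction and masses are not known exactly. Their poses are not given: they have to be found in the camera images.
- selector_axis (a point): Selector's centre on the box's top face, at the height of the face (60 mm above the bench); axes as the box's. Seven black marks, 30 degrees apart, stand 52 to 63 mm from it: the first straight to the box's left (+y), the fourth straight to its back (+x), the fifth 30 degrees clockwise of that, the seventh straight to the right (-y).
- control_box: Fixed grey control box with an aluminium top, 180 mm deep (x) by 210 mm wide (y), 60 mm high; origin under its centre, x to its back (away from the robot), y to its left. The selector axis is at x = 20, y = 5 mm.
- pointer_tip (a point): Point on the pointer, 40 mm from the axis, 16 mm above the face; turns with it; its y points outward along the pointer, z up. The selector is black: hub of radius 18 mm and a bar across it, 12 mm wide, from 16 mm behind the axis to 46 mm in front (the pointing end, white line on top), underside 5 mm and top 26 mm above the face.
- selector (a joint): Selector angle in rad, clockwise seen from above: 0 at the first mark, 0.524 per click, 2.094 at the fifth, 3.14 at the seventh; stops at both ends. A sprung detent pulls it to the nearest mark; about 5 N sideways at the tip takes it half-way, from where it snaps to the next mark by itself. It starts at the first, second or third mark.
- start_top (a point): Centre of the top of the round start button: grey cap of 26 mm diameter in a round steel bezel of 34 mm (3 mm high), standing 11 mm above the face near the box's front right corner. Pressed straight down.
- start (a joint): Travel of the start button in m: 0 released, 0.006 fully down; it springs back. About 2 N starts it moving, 5 N takes it fully down.
- stop_top (a point): Centre of the top of the square stop button: grey cap of 24 x 24 mm in a square steel bezel of 32 mm, 11 mm above the face, 60 mm to the left of the start button. To be left alone.
- stop (a joint): Travel of the stop button in m, as for the start button.
- loupe: Loose black magnifier, 32 mm diameter, 26 mm high, standing on the box's front left corner; origin under its centre.
- block: Loose round steel test block, 64 mm diameter, 12 mm high, on the bench behind the box; origin under its centre.
- ring: Loose steel bearing ring, 72 mm outer diameter, 12 mm high, on the bench behind the box; origin under its centre.

How it is judged:
By the outcome, as a careful person would: the job done as asked, in the order asked, and still so for the second after the job is handed in, with the robot touching nothing.
It also fails if it takes over 51 s, if anything falls off the work surface, if the arm or the gripper's body presses on something with over 40 N, if the wrist force passes 120 N, or if a joint passes its speed limit or range.

## Robot

A 7-joint arm with a two-finger parallel gripper is mounted at the origin on a cart in front of the work surface, level with it; the furniture and walls round the work are solid. World frame = base frame: x ahead of the robot, y to its left, z up, the work surface at z = 0. Lengths are in m, angles in rad, forces in N, time in s.
With the tool pointing down it reaches from about 0.425 to 0.925 m from the base axis. Payload 6.8 kg.
Tool frame: the origin (TCP) lies at the very end of the fingers, on their centre line; the grasp point (between the pads) lies 19 mm behind it; z points along the fingers, y is the line along which they close (so a half turn about z gives the same grasp; the last joint's range is limited). The gripper opens to 85 mm and grips with 20 to 120 N. Pads are 22 mm wide; open, the fingers measure 114 mm over their backs; the gripper's body (76 mm by 85 mm) begins 54 mm behind the grasp point. The pads swing forward as they close: fully open they stand 13 mm farther back than shut.
Start: joints at [-0.108, 0.477, 0.022, 1.555, -0.011, 1.109, -0.083], TCP at [0.675, 0, 0.231] pointing down, gripper open.
Joint ranges: [-2.96, 2.96], [-0.34, 2.1], [-1.41, 1.46], [0.24, 2.44], [-1.37, 4.51], [0.17, 1.92], [-2.96, 2.96]. Speed limits (rad/s): [2.39, 2.39, 3.14, 3.14, 3.14, 3.14, 3.14].

## Interface

Orientations are given as a rotation vector (axis times angle).
In Python, from bench import get_obs, viewer, r gives the robot as it stands. The module is installed in compiled form; this text tells all that it offers.
- The arm moves only by the tool play_rows, never from a script. Its argument "commands" is a list that holds one entry, the list of rows, each a list of 5 numbers: the gripper's target within -1 to 1 (shut at 1, half-way at 0, fully open at -1), then the shift along the tool's x, y, z scaled (see below), then the turn about the tool's z scaled (see below). A call has 1 to 12 rows; each row is the pose to reach, as a shift and turn from the pose commanded when the call began, along the tool's axes at that moment; what a row does not reach only later rows make up. The controller multiplies each number of a shift by 0.2 m and each number of a turn by pi/2 rad. A row lasts 1/12 s, in which the tool goes at most 41.7 mm and 7.16 degrees, less where a joint would pass 70% of its speed; a pose out of reach is approached as far as the arm can. A call with a number of a shift or a turn outside -1 to 1 is refused whole. A call with a gripper value outside its range is refused whole. The fingers move at their own pace and stop on an object; "grip_force" is the grip in N (left out, the last holds). Time passes only in rows, so rows that repeat a pose let the fingers close. It gives the time, the measured TCP pose, the force, the opening and the grip force at its end, in the units of the state.
- get_obs(): the state, without advancing time (a new reading comes with each control period).
- viewer.grab_frame(name): name is "side" or "top"; returns a dict with "pixels" (420x560x3 uint8, red, green, blue), "fovy" (degrees; the focal length in pixels is half the picture's height over the tangent of half this angle, whatever the lens; pixels are square), "cx", "cy" (the principal point, pixels), "world_to_cam" (4x4, takes a point from world to camera coordinates). Camera axes: x right, y up, looking along -z (the intrinsics and any distortion apply to the point x, -y, -z); pixel columns grow to the right and rows downward; lengths in m; the calibration is good to about 2 mm. A picture is of the moment at which its call begins. There is no depth.
- r.hand_in(): hands the job in; it is judged then, once.
Trained networks look in a picture, given as the dict that the camera call returned (one of the last four; its "shot" number tells which), for a name from the list of things; names that differ only in an ending like _2 or _b are one class to them, and where a whole thing is asked for, a point or a joint stands for the part that bears it (a point fixed in the world has none). Each returns a list of dicts, best first, with "score" (0 to 1); they miss things now and then, are a little off and sometimes report something else, mostly with a low value. They report only what shows in the picture. A call takes as long as a camera call.
- viewer.trace(picture, thing): "pixels" (420x560 bool, what is visible of it) and "rect" ([left, top, right, bottom] in pixels, round what is visible of it).
The state is a dict: "clock": time; "joints": joint angles; "qvel": joint speeds; "tau": joint torques, N m; "tcp_pos": TCP position; "orientation": TCP orientation; "contact_force": force on the tool from outside, world axes, zero at the start; "moment": the same for the moment, N m; "grip_width": finger opening in m; "gripper_force": force on a finger pad.
Only numpy, scipy, OpenCV 4.12 (cv2) and the standard library are available. Lean on these libraries where they do the work, as an engineer would, in place of code of your own. Each camera call takes 0.05 s, during which the arm holds its last target. There are 200 camera calls.

## Working session

There is one attempt and no reset: what is moved stays moved. The work goes in short steps, Python scripts to look and compute and a tool call to move; the robot and the scene stay as the last step left them, time stands still between calls to the robot, and variables do not carry over. Pictures are saved under pics/ and viewed, at most 10 in all, crops included, and the job is handed in when it is done.

Besides the shell and the picture viewer there is one more tool, called after "Request:" by a JSON object that holds its "api" and its "payload", one argument or row to a line. play_rows: Moves the arm, as the interface text tells. Shifts and turns lie within -1 to 1; 1 stands for 0.2 m of shift or pi/2 rad of turn. Its arguments: {"type":"object","properties":{"commands":{"type":"array","items":{"type":"array","items":{"type":"array","items":{"type":"number","minimum":-1,"maximum":1}}}},"grip_force":{"type":"number"}},"required":["commands"]}

```bash
mkdir -p pics
cat > h.py <<'E'
import numpy as np, cv2
from bench import get_obs, viewer, r
def ray(p,u,v):
    f=p["pixels"].shape[0]/2/np.tan(np.radians(p["fovy"])/2)
    d=np.array([(u-p["cx"])/f,-(v-p["cy"])/f,-1.]); T=np.array(p["world_to_cam"]); R=T[:3,:3]
    return -R.T@T[:3,3], R.T@d
def atz(p,u,v,z):
    o,d=ray(p,u,v); return o+d*(z-o[2])/d[2]
def proj(p,X):
    T=np.array(p["world_to_cam"]); c=T[:3,:3]@np.asarray(X)+T[:3,3]
    f=p["pixels"].shape[0]/2/np.tan(np.radians(p["fovy"])/2)
    return p["cx"]+f*c[0]/-c[2], p["cy"]-f*c[1]/-c[2]
E
cat > a.py <<'E'
from h import *
for n in ("top","side"):
    p=viewer.grab_frame(n); cv2.imwrite(f"pics/{n}0.png",p["pixels"][:,:,::-1])
    print(n,[k for k in p if k!="pixels"],p["fovy"],p["cx"],p["cy"],ray(p,280,210), {k:p[k] for k in p if 'dist' in k})
    for t,z in (("control_box",.06),("selector",.086),("start",.071),("stop",.071),("loupe",.086),("block",.012),("ring",.012)):
        for d in viewer.trace(p,t)[:1]:
            ys,xs=np.nonzero(d["pixels"]); print(t,round(d["score"],2),np.round(d["rect"]),np.round([xs.mean(),ys.mean()],1),np.round(atz(p,xs.mean(),ys.mean(),z),4))
o=get_obs(); print(o)
E
python3 a.py
```

```text
top ['fovy', 'cx', 'cy', 'world_to_cam', 'shot'] 48.849383753458405 275.6657857018104 219.12454283894218 (array([0.42415487, 0.23860788, 0.92038059]), array([ 0.19762847, -0.04277666, -0.97958684])) {}
control_box 0.77 [214. 184. 336. 291.] [274.  238.2] [0.5434 0.2115 0.06  ]
selector 0.56 [246. 216. 282. 236.] [265.6 223.9] [0.5658 0.2282 0.086 ]
start 0.5 [307. 259. 327. 272.] [316.7 264.3] [0.4953 0.1322 0.071 ]
stop 0.58 [277. 261. 292. 275.] [284.4 268.5] [0.4863 0.1916 0.071 ]
loupe 0.44 [228. 264. 244. 282.] [237.6 273. ] [0.4754 0.2761 0.086 ]
block 0.95 [226. 159. 255. 192.] [239.2 176.7] [0.674  0.2828 0.012 ]
ring 0.68 [265. 152. 299. 185.] [283.4 167.3] [0.6964 0.1934 0.012 ]
side ['fovy', 'cx', 'cy', 'world_to_cam', 'shot'] 47.1659439040659 273.30338646469653 211.27627822007773 (array([ 0.50461516, -0.42497129,  0.64332038]), array([ 0.12384674,  0.75260899, -0.64687132])) {}
control_box 0.73 [187. 188. 312. 303.] [247.5 243.1] [0.5456 0.1766 0.06  ]
selector 0.86 [247. 204. 264. 232.] [255.5 217.5] [0.5654 0.2112 0.086 ]
start 0.5 [215. 257. 231. 270.] [220.8 262.7] [0
[... 310 characters left out ...]
.8, 'joints': array([-0.10809193,  0.47694535,  0.02244385,  1.55541555, -0.01150474,
        1.10930698, -0.08314048]), 'qvel': array([ 0.00082247, -0.00041594, -0.00124786,  0.00044275, -0.00092305,
       -0.0012783 , -0.00069992]), 'tau': array([-1.36143914e-03, -5.96261537e+01,  1.60564385e+00, -2.81529880e+01,
        1.24305676e-02,  1.40802353e-03,  2.38970392e-05]), 'tcp_pos': array([ 6.75010093e-01, -2.52820585e-05,  2.31338852e-01]), 'orientation': array([2.22153942e+00, 2.22129310e+00, 6.35010697e-05]), 'contact_force': array([ 0.02882736, -0.078689  , -0.48958826]), 'moment': array([-0.00799271, -0.02082529, -0.04032577]), 'gripper_force': 0.0, 'grip_width': 0.08531070752519185}
```

Run:
```python
import cv2
a=cv2.imread("pics/top0.png")[145:300,205:345]; b=cv2.imread("pics/side0.png")[180:310,180:360]
cv2.imwrite("pics/ct.png",cv2.resize(a,None,fx=4,fy=3.8,interpolation=2)[:600,:]) if 0 else cv2.imwrite("pics/ct.png",cv2.resize(a,(532,589),interpolation=2))
cv2.imwrite("pics/cs.png",cv2.resize(b,(720,520),interpolation=2))
```

```text
(no output)
```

View pics/ct.png

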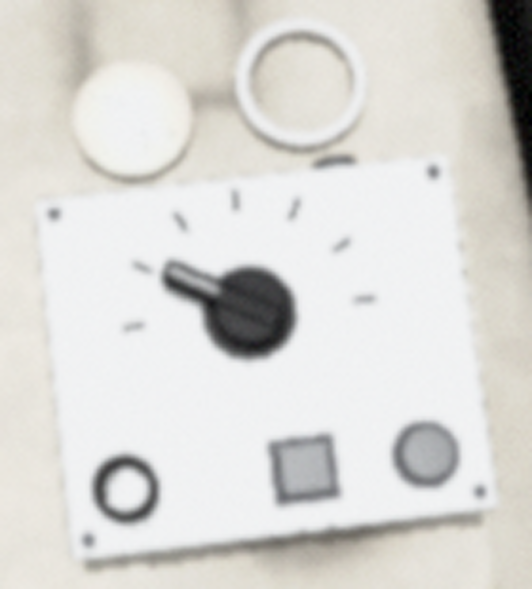

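View pics/cs.png

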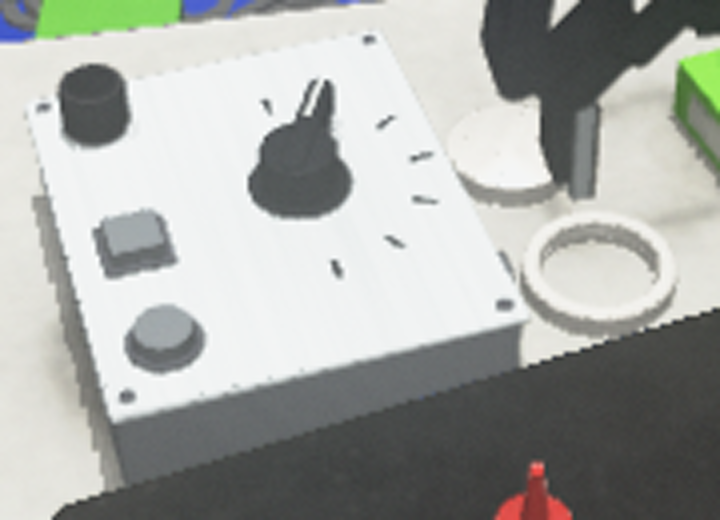

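```bash
cat > b.py <<'E'
from h import *
from scipy.optimize import least_squares
P={n:viewer.grab_frame(n) for n in("top","side")}
T=[(133,326),(141,267),(181,221),(236,200),(294,209),(342,245),(365,299)]
S=[(267,106),None,(387,122),(422,156),(425,200),(396,242),(337,269)]
D={"top":[(205+x/3.8,145+y/3.8) for x,y in T],"side":[s and (180+s[0]/4,180+s[1]/4) for s in S]}
def res(q,ns):
    o=[]
    for n in ns:
        for i,u in enumerate(D[n]):
            if u is None: continue
            a=np.pi/2-i*np.pi/6+q[2]
            o+=list((atz(P[n],*u,.06)-[q[0]+.0575*np.cos(a),q[1]+.0575*np.sin(a),.06])[:2]*1000)
    return np.array(o)
for ns in(("top",),("side",),("top","side")):
    s=least_squares(res,[.56,.22,0],args=(ns,),x_scale=[.1,.1,1],diff_step=1e-4); print(ns,s.x,np.degrees(s.x[2]),np.abs(s.fun).max(),np.sqrt(np.mean(s.fun**2)))
print("start",atz(P["top"],205+427/3.8,145+453/3.8,.071),atz(P["side"],180+165/4,180+327/4,.071))
print("stop",atz(P["top"],205+305/3.8,145+468/3.8,.071),atz(P["side"],180+135/4,180+230/4,.071))
print("tip top end", atz(P["top"],205+170/3.8,145+272/3.8,.086))
print("corners",[atz(P["top"],205+x/3.8,145+y/3.8,.06)[:2].round(4) for x,y in((38,200),(448,155),(494,508),(80,557))])
E
python3 b.py
```

```text
('top',) [0.56415422 0.21824076 0.13923601] 7.977635509390988 0.9766624952075587 0.36862565685594567
('side',) [0.56465131 0.21825711 0.14361899] 8.228762043465835 0.4432622152448218 0.26314232894861744
('top', 'side') [0.5643927  0.21823727 0.14166641] 8.116887598737453 0.927902779547296 0.3796633412083879
start [0.49552267 0.13090616 0.071     ] [0.49711072 0.12953823 0.071     ]
stop [0.48700474 0.19000428 0.071     ] [0.4889016  0.18957181 0.071     ]
tip top end [0.57873612 0.25746707 0.086     ]
corners [array([0.6184, 0.3249]), array([0.6474, 0.1192]), array([0.4703, 0.0966]), array([0.4427, 0.2974])]
```

View pics/top0.png

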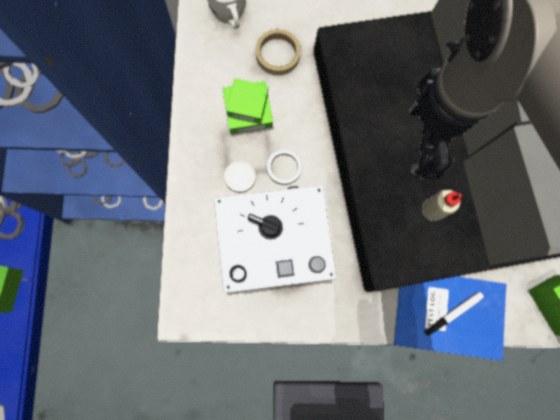

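```bash
cat >> h.py <<'E'
A=np.array([.5644,.2182]); YAW=8.1
def pose(k,d,z,rad=.036):
    "finger beside pointer at mark k (1..7), d from bar axis; turn (deg cw from start)"
    f=np.radians(90-30*(k-1)+YAW); u=np.array([np.cos(f),np.sin(f)]); n=np.array([-u[1],u[0]])
    return [*(A+rad*u+d*n),z,90-np.degrees(f)]
def rows(c,ts,g=1):
    "rows from commanded pose c=[x,y,z,turn deg cw]"
    a=np.radians(90-c[3]); X=np.array([np.cos(a),np.sin(a)]); Y=np.array([X[1],-X[0]])
    for t in ts:
        e=np.array(t[:2])-c[:2]; print([g,*np.round([e@X/.2,e@Y/.2,-(t[2]-c[2])/.2,(t[3]-c[3])/90],3).tolist()])
E
python3 -c "
from h import *
c=[.675,0,.2313,0]
rows(c,[pose(2,.034,.18),pose(2,.034,.12)])
print(pose(2,.034,.12))"
```

```text
[1, 1.321, -0.644, 0.257, 0.243]
[1, 1.321, -0.644, 0.556, 0.243]
[np.float64(0.5462811275401659), np.float64(0.26428368974793864), 0.12, np.float64(21.900000000000006)]
```

The full top view shows the box (216–334, 186–291) clear of tall furniture, with the pointer at the second mark (tip at ~250,217). I'll move over with the fingers closing.

Request:
{"api": "play_rows", "payload": {
  "commands": [
    [[1,0.17,-0.08,0,0.06],[1,0.34,-0.16,0,0.12],[1,0.5,-0.3,0,0.2],[1,0.7,-0.45,0,0.243],[1,0.85,-0.55,0,0.243],[1,1,-0.644,0,0.243],[1,1,-0.644,0,0.243],[1,1,-0.644,0,0.243],[1,1,-0.644,0,0.243]]
  ]
}}

```text
clock: 1.65
tcp_pos: [0.5466, 0.1995, 0.2315]
orientation: [2.602, 1.759, 0.0]
contact_force: [0.2, -1.5, -0.4]
grip_width: -0.0003
gripper_force: 0.0
```

```bash
python3 -c "
from h import *
c=[.675-.1288,.2,.2313,21.87]
rows(c,[pose(2,.034,.13),pose(2,.034,.074),pose(2,.028,.074)])
o=get_obs();print(o['tcp_pos'],o['grip_width'],o['contact_force'],o['clock'],o['joints'])"
```

```text
[1, 0.298, -0.119, 0.506, 0.0]
[1, 0.298, -0.119, 0.786, 0.0]
[1, 0.298, -0.089, 0.786, 0.0]
[0.54659746 0.19951208 0.23150143] -0.0002861946411090724 [ 0.21554844 -1.50812675 -0.44558603] 1.65 [-0.47796526  0.32374443  0.02555633  1.78600139 -0.00866221  1.03154831
 -0.83097973]
```

Request:
{"api": "play_rows", "payload": {
  "commands": [
    [[1,0.15,-0.06,0.1,0],[1,0.298,-0.119,0.25,0],[1,0.298,-0.119,0.4,0],[1,0.298,-0.119,0.5,0],[1,0.298,-0.119,0.6,0],[1,0.298,-0.119,0.7,0],[1,0.298,-0.119,0.786,0],[1,0.298,-0.119,0.786,0],[1,0.298,-0.119,0.786,0]]
  ]
}}

```text
clock: 2.4
tcp_pos: [0.547, 0.2622, 0.0734]
orientation: [2.604, 1.756, -0.003]
contact_force: [1.2, 0.0, -0.3]
grip_width: -0.0001
gripper_force: 0.0
```

```bash
python3 -c "
from h import *
p=viewer.grab_frame('side'); cv2.imwrite('pics/s1.png',cv2.resize(p['pixels'][150:310,170:370,::-1],(750,600),interpolation=2))
c=pose(2,.034,.074)
rows(c,[pose(2,d,.074) for d in (.030,.027,.024,.022,.0205)]+[pose(k,.0205,.074) for k in (2.13,2.26,2.39,2.52,2.65,2.75)])
o=get_obs();print(c,o['tcp_pos'],o['contact_force'])"
```

```text
[1, -0.0, 0.02, -0.0, 0.0]
[1, -0.0, 0.035, -0.0, 0.0]
[1, -0.0, 0.05, -0.0, 0.0]
[1, -0.0, 0.06, -0.0, 0.0]
[1, -0.0, 0.067, -0.0, 0.0]
[1, 0.007, 0.08, -0.0, 0.043]
[1, 0.012, 0.093, -0.0, 0.087]
[1, 0.017, 0.106, -0.0, 0.13]
[1, 0.021, 0.12, -0.0, 0.173]
[1, 0.024, 0.133, -0.0, 0.217]
[1, 0.026, 0.144, -0.0, 0.25]
[np.float64(0.5462811275401659), np.float64(0.26428368974793864), 0.074, np.float64(21.900000000000006)] [0.54758161 0.26296729 0.07455919] [ 0.60882966 -0.75803578 -0.0784172 ]
```

View pics/s1.png

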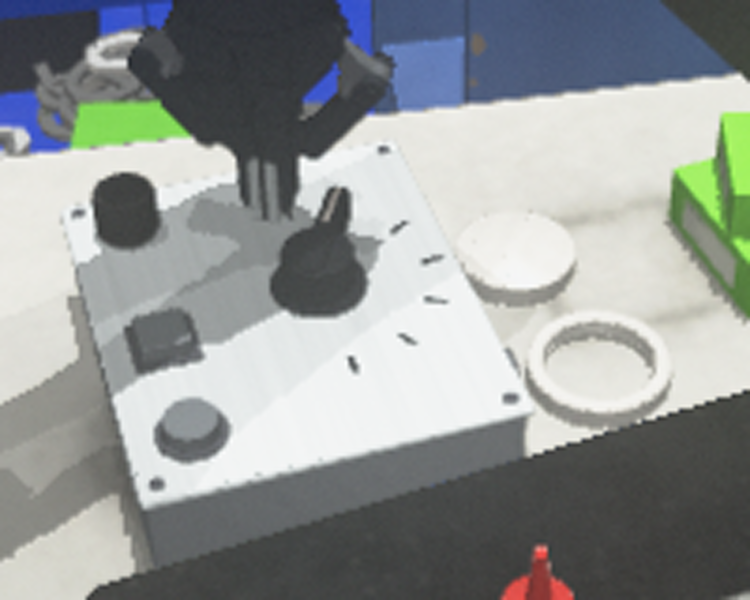

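The closed fingers (tip ~270,215) stand left of the pointer (tip ~338,195), on its anticlockwise side and clear of it. Now I push through the first click.

Request:
{"api": "play_rows", "payload": {
  "commands": [
    [[1,0,0.02,0,0],[1,0,0.035,0,0],[1,0,0.05,0,0],[1,0,0.06,0,0],[1,0,0.067,0,0],[1,0.007,0.08,0,0.043],[1,0.012,0.093,0,0.087],[1,0.017,0.106,0,0.13],[1,0.021,0.12,0,0.173],[1,0.024,0.133,0,0.217],[1,0.026,0.144,0,0.25],[1,0.026,0.144,0,0.25]]
  ]
}}

```text
clock: 3.45
tcp_pos: [0.5754, 0.2583, 0.0743]
orientation: [2.897, 1.215, 0.001]
contact_force: [-0.8, 0.6, 0.0]
grip_width: 0.0001
gripper_force: 0.0
```

```bash
python3 -c "
from h import *
p=viewer.grab_frame('side'); cv2.imwrite('pics/s2.png',cv2.resize(p['pixels'][150:310,170:370,::-1],(750,600),interpolation=2))
c=pose(2.75,.0205,.074)
rows(c,[pose(k,.0205,.074) for k in np.arange(2.85,3.8,.1)])
o=get_obs();print(c,o['tcp_pos'],o['contact_force'],o['joints'][6])"
```

```text
[1, 0.005, 0.01, -0.0, 0.033]
[1, 0.01, 0.019, -0.0, 0.067]
[1, 0.014, 0.029, -0.0, 0.1]
[1, 0.017, 0.04, -0.0, 0.133]
[1, 0.02, 0.05, -0.0, 0.167]
[1, 0.023, 0.061, -0.0, 0.2]
[1, 0.025, 0.071, -0.0, 0.233]
[1, 0.026, 0.082, -0.0, 0.267]
[1, 0.027, 0.093, -0.0, 0.3]
[1, 0.027, 0.104, -0.0, 0.333]
[np.float64(0.5749411903260088), np.float64(0.25826411494730495), 0.074, np.float64(44.4)] [0.57517193 0.25833707 0.07422678] [ 0.27264982 -0.02710948 -0.31467103] -1.2271779384014025
```

View pics/s2.png

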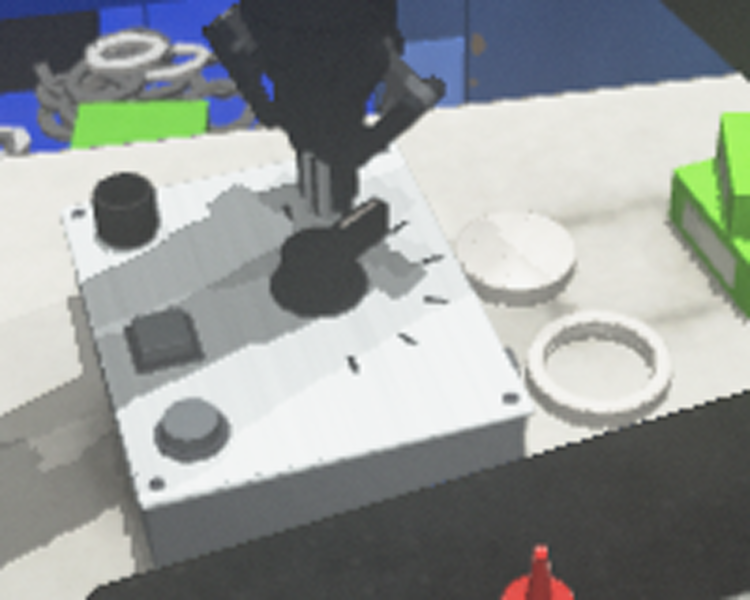

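The pointer (tip ~378,212) has snapped to the third mark (~400,226), and the fingers (~320,210) are just behind it with no force on them. Next click.

Request:
{"api": "play_rows", "payload": {
  "commands": [
    [[1,0.005,0.01,0,0.033],[1,0.01,0.019,0,0.067],[1,0.014,0.029,0,0.1],[1,0.017,0.04,0,0.133],[1,0.02,0.05,0,0.167],[1,0.023,0.061,0,0.2],[1,0.025,0.071,0,0.233],[1,0.026,0.082,0,0.267],[1,0.027,0.093,0,0.3],[1,0.027,0.104,0,0.333],[1,0.027,0.104,0,0.333]]
  ]
}}

```text
clock: 4.42
tcp_pos: [0.5937, 0.2474, 0.0741]
orientation: [3.112, 0.428, 0.0]
contact_force: [0.2, -0.7, 0.5]
grip_width: 0.0005
gripper_force: 0.0
```

Request:
{"api": "play_rows", "payload": {
  "commands": [
    [[1,0.005,0.01,0,0.033],[1,0.01,0.019,0,0.067],[1,0.014,0.029,0,0.1],[1,0.017,0.04,0,0.133],[1,0.02,0.05,0,0.167],[1,0.023,0.061,0,0.2],[1,0.025,0.071,0,0.233],[1,0.026,0.082,0,0.267],[1,0.027,0.093,0,0.3],[1,0.027,0.104,0,0.333],[1,0.027,0.104,0,0.333]]
  ]
}}

```text
clock: 5.33
tcp_pos: [0.6043, 0.2287, 0.074]
orientation: [3.117, -0.39, -0.0]
contact_force: [-0.1, -0.0, 0.0]
grip_width: 0.0001
gripper_force: 0.0
```

```bash
python3 -c "
from h import *
p=viewer.grab_frame('side'); cv2.imwrite('pics/s3.png',cv2.resize(p['pixels'][150:310,170:370,::-1],(750,600),interpolation=2))
c=pose(4.75,.0205,.074)
o=get_obs();print(c,o['tcp_pos'],o['contact_force'],o['joints'][6])"
```

```text
[np.float64(0.6043671364875102), np.float64(0.22910311886520215), 0.074, np.float64(104.4)] [0.60425259 0.22898506 0.07404501] [-0.16747052  0.19654601  0.26896005] -2.020706902863303
```

View pics/s3.png

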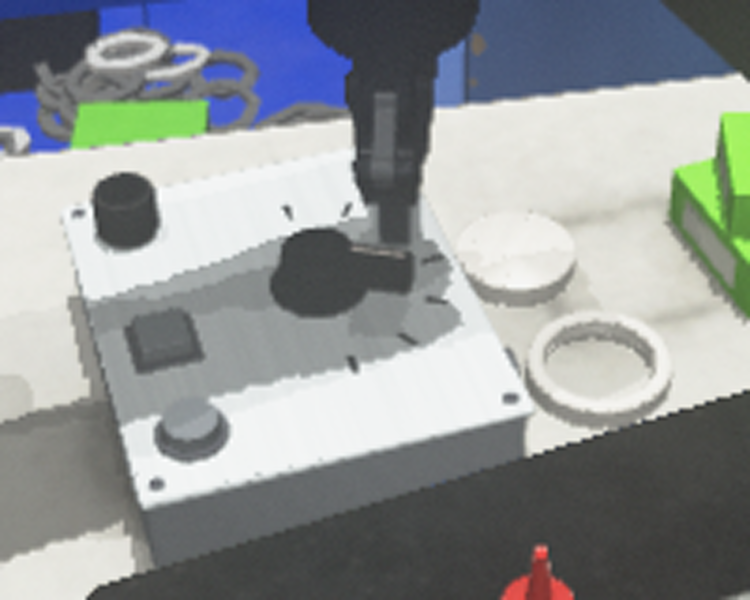

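The pointer's end shows at ~(410,262), against marks 4 (432,260) and 5 (437,300). The pointer stands above the face, so I compare by projection, after backing the finger off and up.

```bash
python3 -c "
from h import *
c=pose(4.75,.0205,.074)
rows(c,[pose(4.75,d,.074) for d in (.025,.030,.034)]+[pose(4.75,.034,z) for z in (.10,.13)])
p=viewer.grab_frame('side')
for k in (4,5):
  q=pose(k,0,.086,.044);b=pose(k,0,.086,0);print(k,[(round((u-170)*3.75),round((v-150)*3.75)) for u,v in (proj(p,q[:3]),proj(p,b[:3]))])
"
```

```text
[1, 0.0, -0.023, -0.0, 0.0]
[1, 0.0, -0.048, -0.0, 0.0]
[1, 0.0, -0.068, -0.0, 0.0]
[1, 0.0, -0.068, -0.13, 0.0]
[1, 0.0, -0.068, -0.28, 0.0]
4 [(405, 225), (317, 244)]
5 [(408, 256), (317, 244)]
```

Request:
{"api": "play_rows", "payload": {
  "commands": [
    [[1,0,-0.023,0,0],[1,0,-0.05,0,0],[1,0,-0.068,0,0],[1,0,-0.068,-0.1,0],[1,0,-0.068,-0.2,0],[1,0,-0.068,-0.35,0],[1,0,-0.068,-0.35,0]]
  ]
}}

```text
clock: 6.02
tcp_pos: [0.6112, 0.2438, 0.1497]
orientation: [-3.113, 0.389, -0.011]
contact_force: [1.1, -0.0, 0.6]
grip_width: 0.0001
gripper_force: 0.0
```

The pointer matches the projection for mark 5 (expected 408,256). Next I go over the start button.

```bash
python3 -c "
from h import *
c=pose(4.75,.0341,.144)
print(c)
S=[.4963,.1302]
rows(c,[[*S,.144,c[3]],[*S,.085,c[3]]])
"
```

```text
[np.float64(0.6077493189529523), np.float64(0.24227584985655154), 0.144, np.float64(104.4)]
[1, -0.4, 0.681, -0.0, 0.0]
[1, -0.4, 0.681, 0.295, 0.0]
```

Request:
{"api": "play_rows", "payload": {
  "commands": [
    [[1,-0.08,0.14,0,0],[1,-0.16,0.28,0,0],[1,-0.24,0.42,0,0],[1,-0.32,0.56,0,0],[1,-0.4,0.681,0,0],[1,-0.4,0.681,0.1,0],[1,-0.4,0.681,0.2,0],[1,-0.4,0.681,0.28,0],[1,-0.4,0.681,0.295,0],[1,-0.4,0.681,0.295,0],[1,-0.4,0.681,0.295,0]]
  ]
}}

```text
clock: 6.93
tcp_pos: [0.4972, 0.1303, 0.0856]
orientation: [-3.117, 0.391, -0.001]
contact_force: [-0.3, -0.2, 1.4]
grip_width: 0.0004
gripper_force: 0.0
```

```bash
python3 -c "
from h import *
p=viewer.grab_frame('side'); cv2.imwrite('pics/s4.png',cv2.resize(p['pixels'][150:310,170:370,::-1],(750,600),interpolation=2))
o=get_obs();print(o['tcp_pos'],o['contact_force'],o['joints'])
for z in (.071,.085):print([round(t) for t in ((np.array(proj(p,[.4963,.1302,z]))-[170,150])*3.75)])"
```

```text
[0.49748844 0.13037498 0.08592396] [-0.41648655  0.01860199 -0.04806309] [-0.70003076  0.43749966  0.40108708  2.08183618 -0.26981338  0.66949431
 -1.94018662]
[190, 418]
[187, 396]
```

View pics/s4.png

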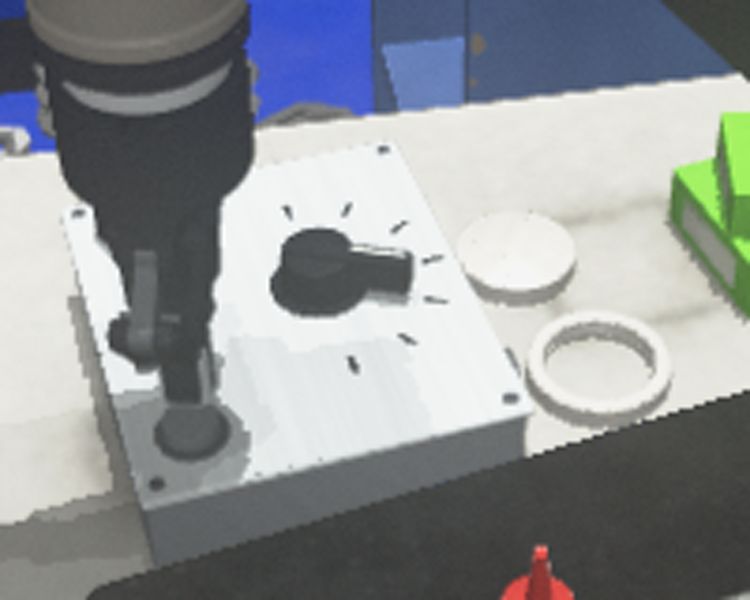

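The finger tip (~187,400) stands centred above the round cap (~190,425), and the pointer end (~410,258) still matches mark 5. Pressing.

Request:
{"api": "play_rows", "payload": {
  "commands": [
    [[1,0,0,0.04,0],[1,0,0,0.07,0],[1,0,0,0.08,0],[1,0,0,0.09,0],[1,0,0,0.1,0],[1,0,0,0.105,0],[1,0,0,0.11,0],[1,0,0,0.11,0],[1,0,0,0.11,0]]
  ]
}}

```text
clock: 7.73
tcp_pos: [0.497, 0.1304, 0.0648]
orientation: [-3.115, 0.392, -0.0]
contact_force: [-5.8, 0.1, 23.0]
grip_width: 0.0003
gripper_force: 11.6
```

At 23 N and z = 64.8 mm the button is at its stop. Releasing and retreating.

Request:
{"api": "play_rows", "payload": {
  "commands": [
    [[1,0,0,-0.03,0],[1,0,0,-0.08,0],[1,0,0,-0.15,0],[1,0,0,-0.3,0],[1,0,0,-0.45,0],[1,0,0,-0.6,0],[1,0.1,0.2,-0.6,0],[1,0.2,0.4,-0.6,0],[1,0.2,0.6,-0.6,0],[1,0.2,0.7,-0.6,0],[1,0.2,0.7,-0.6,0]]
  ]
}}

```text
clock: 8.65
tcp_pos: [0.4987, -0.0222, 0.1833]
orientation: [3.113, -0.406, -0.002]
contact_force: [0.4, -0.2, 0.2]
grip_width: -0.0001
gripper_force: 0.0
```

```bash
python3 -c "
from h import *
p=viewer.grab_frame('side'); cv2.imwrite('pics/s5.png',cv2.resize(p['pixels'][150:310,170:370,::-1],(750,600),interpolation=2))
o=get_obs();print(o['tcp_pos'],o['contact_force'],o['clock'])"
```

```text
[ 0.4995845  -0.01893319  0.18326149] [-0.09071461  0.80770132 -0.47725495] 8.7
```

View pics/s5.png

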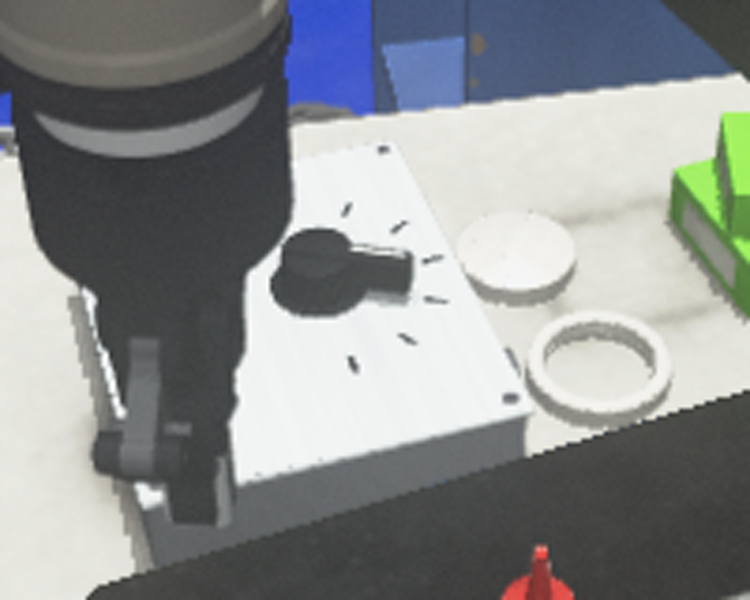

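The pointer (end ~410,258) is at mark 5, the ring and block haven't moved, and the arm is clear of everything at z = 0.18. Handing in.

```bash
python3 -c "
from h import *
print(r.hand_in())"
```

```text
the job is handed in; nothing more can be done
None
```

I pushed the selector round from the second to the fifth mark, then pressed the start button fully down (23 N) and let go, and handed the job in at about 9 s; the start button's spring-back and the magnifier were hidden by the arm in the last picture, so I didn't confirm those by eye.

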